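# Stop the humidor chest from rocking

### The arm

A 7-joint arm with a two-finger parallel gripper is mounted at the origin on the work surface. World frame = base frame: x ahead of the robot, y to its left, z up, the work surface at z = 0. Lengths are in m, angles in rad, forces in N, time in s.
With the tool pointing down it reaches from about 0.4 to 0.85 m from the base axis. Payload 10.4 kg.
Tool frame: the origin (TCP) lies on the centre line of the jaws, within the pads' length; the fingertips stand 8 mm ahead of it and the grasp point (between the pads) lies 11 mm behind it (r.finger_overhang is the distance from the TCP to the fingertips, in m); z points along the fingers, y is the line along which they close (so a half turn about z gives the same grasp; the last joint's range is limited). The gripper opens to 87 mm and grips with 3 to 60 N. Pads are 19 mm wide; open, the fingers measure 117 mm over their backs; the gripper's body (75 mm by 190 mm) begins 51 mm behind the grasp point.
Start: joints at [1.153, 0.332, -0.065, 1.46, 0.022, 1.35, -0.088], TCP at [0.24, -0.577, 0.231] pointing down, gripper open.
Joint ranges: [-2.6, 2.6], [-0.5, 2.12], [-1.47, 1.34], [0.16, 2.42], [-1.27, 4.41], [0.06, 2.06], [-2.6, 2.6]. Speed limits (rad/s): [2.22, 2.22, 2.79, 2.79, 3.14, 3.14, 3.14].

### API

Orientations are given as a unit quaternion [x, y, z, w].
In Python, from bench import r, vision gives the robot as it stands.
- The arm moves only by the tool drive_tool, never from a script. Its argument "series" is a list of rows, each a list of 2 entries, a list of its own where there are three numbers: the shift along the world's x, y, z in cm, then the turn about the world's z in degrees. A call has exactly 10 rows; each row shifts and turns the commanded pose from where the row before left it; what a row does not reach is not made up. A row lasts 1/8 s, in which the tool goes at most 62.5 mm and 10.7 degrees, less where a joint would pass 70% of its speed; a pose out of reach is approached as far as the arm can. A call with a gripper value outside its range is refused whole. "hand" is the closure, from 0 (fully open) to 1 (shut), set as the call begins (left out, the last holds). The fingers move at their own pace and stop on an object; "newtons" is the grip in N (left out, the last holds). Time passes only in rows, so rows that do not move let the fingers close, or fill a call up. It gives the time, the measured TCP pose, the force, the opening and the grip force at its end, in the units of the state.
- r.read_state(): the state, without advancing time (a new reading comes with each control period).
- vision.camera(name): name is "scene" or "top"; returns a dict with "color" (384x512x3 uint8, red, green, blue), "intrinsics" (3x3 intrinsics, pixels), "k1" (the pictures are not rectified: a ray, as slopes to the right and down, at radius r is drawn at 1 + k1 r^2 times it, then the intrinsics apply), "R" (3x3) and "t" (3): a world point X has camera coordinates R X + t. Camera axes: x right, y down, z forward; pixel columns grow to the right and rows downward; lengths in m; the calibration is good to about 2 mm. A picture is of the moment at which its call begins. There is no depth.
- r.close_job(): hands the job in; it is judged then, once.
The state is a dict: "time": time; "joint_positions": joint angles; "joint_vel": joint speeds; "joint_torque": joint torques, N m; "ee_pos": TCP position; "eef_rot": TCP orientation; "ft_force": force on the tool from outside, world axes, zero at the start; "torque": the same for the moment, N m; "width": finger opening in m; "grip_force": force on a finger pad.
Only numpy, scipy, OpenCV 4.12 (cv2) and the standard library are available. Lean on these libraries where they do the work, as an engineer would, in place of code of your own. Each camera call takes 0.05 s, during which the arm holds its last target. There are 200 camera calls.

### The job

The cigar chest rocks because its steel screw foot is too short. Touching only, picking nothing up: press down on the brass button above that foot until you feel the corner rock right down, let it come back, then push the orange wedge by its thick end under the foot until it is just snug, without shoving the chest along, jacking it up or disturbing the jar, ring, tube and red box standing about. Then press the brass button again, firmly (about 10 N), so the corner no longer gives, and finish while still holding that press.

Things in the scene. Friction and masses are not known exactly. Their poses are not given: they have to be found in the camera images.
- chest: loose wooden cigar chest, 1.8 to 2.6 kg, body 200 (x) by 300 (y) mm, lid 206 by 306 mm, its flat top 100 mm up; body underside 30 mm up. Origin: middle of the footprint at bench height, z up. Round feet at x = +-80, y = +-120 mm: three dark wooden ones (28 mm across) stand on the bench; the one at x = -80, y = -120 mm is a steel screw foot, too short. Left alone it stands level on three feet
- button: polished, slippery brass button, 40 mm across, fixed on the lid straight above the steel foot, standing 4 mm proud of the lid. Origin: centre of its flat top, 104 mm above the bench. With no wedge in, 3 to 5 N straight down rocks the corner down (it slips outwards by as much as it sinks) until the steel foot meets the bench; it comes back when released
- short_foot (a point): point at bench height straight below the middle of the steel screw foot (24 mm across, flat underside); the foot hangs 7 to 13 mm clear of the bench, a gap that differs every time and is not given
- wedge: loose orange wedge, 0.1 to 0.16 kg, lying flat: 150 mm long, 50 wide, 3 thick at the tip edge, rising evenly to 26 at the upright heel. Origin: middle of the tip edge at bench height; x points from heel to tip (heel at x = -150 mm), z up. It starts pointing roughly along the chest's +y, tip 30 to 80 mm short of the foot. Slides under 2 N till it meets the foot; over about 8 N it shoves the chest
- glue_jar: glass jar with white cap, 48 mm across, 60 mm high, loose bystander beside the chest; origin under its centre
- ring_gauge: brass ring, 48 mm across, 14 mm high, loose bystander beside the wedge's way; origin under its centre
- cigar_tube: upright aluminium tube, 26 mm across, 110 mm high, loose bystander beside the wedge's way; origin under its centre
- band_box: small red box, 90 by 70 by 45 mm, loose bystander in front of the chest; origin under its centre
Things that resemble listed ones, but are neither listed nor needed, are in the scene too. There is more than one size of the wedge; the job needs the smallest.

How it is judged:
On the way, in this order (a step that is already met when the one before it is completed fails the run):
1. the corner has been pressed down by the fingers and felt to rock (angle between chest's own z axis and vertical above 0.03 rad and contact force between the fingers and chest above 0.5 N), for 0.05 s.
2. the chest stands level again and the wedge is under the steel foot (x of short_foot in the frame of wedge between -0.075 and 0 m and y of short_foot in the frame of wedge between -0.02 and 0.02 m and angle between chest's own z axis and vertical below 0.02 rad), for 0.1 s.
At the end, for the whole second after the job is handed in: steel foot over the wedge (within 20 mm of its centre line, up to 75 mm from the tip); fingers press the brass button from above with over 6 N, chest within 0.015 rad of level and 30 mm of its start; chest and wedge at rest, wedge flat and not touched (x of short_foot in the frame of wedge between -0.075 and 0 m and y of short_foot in the frame of wedge between -0.02 and 0.02 m and angle between chest's own z axis and vertical below 0.015 rad and contact force between the fingers and button above 6 N and z of the grasp point in the frame of chest above 0.105 m and contact force between the fingers and wedge below 0.2 N and linear speed of each of chest, wedge below 0.01 m/s and distance of chest from where it was at the start of the episode below 0.03 m and height (world z) of wedge below 0.006 m); the arm keeps its last pose, push and grip.
It fails at once if the wedge is lifted or tipped up (height (world z) of wedge above 0.012 m or angle between wedge's own z axis and vertical above 0.12 rad).
It fails at once if the chest is lifted or jacked up (height (world z) of chest above 0.012 m).
It fails at once if the chest is shoved more than 30 mm (distance of chest from where it was at the start of the episode above 0.03 m).
It fails at once if a bystander is moved more than 30 mm (distance of any of glue_jar, ring_gauge, cigar_tube, band_box from where it was at the start of the episode above 0.03 m).
It also fails if it takes over 64 s, if anything falls off the work surface, if the arm or the gripper's body presses on something with over 40 N, if the wrist force passes 120 N, or if a joint passes its speed limit or range.

## Working session

There is one attempt and no reset: what is moved stays moved. The work goes in short steps, Python scripts to look and compute and a tool call to move; the robot and the scene stay as the last step left them, time stands still between calls to the robot, and variables do not carry over. Pictures are saved under pics/ and viewed, at most 10 in all, crops included, and the job is handed in when it is done.

Besides the shell and the picture viewer there is one more tool, called after "Call:" as a command line: name --argument value ..., lists and objects as JSON in quotes. drive_tool: Moves the arm, as the interface text tells. Its arguments: {"type":"object","properties":{"series":{"type":"array"},"hand":{"type":"number"},"newtons":{"type":"number"}},"required":["series"]}

```bash
mkdir -p pics; ls; cat > h.py <<'E'
import numpy as np, cv2
from bench import r, vision
def pix2ray(c,u,v):
    K=np.array(c["intrinsics"]);k=c["k1"]
    d=np.array([(u-K[0,2])/K[0,0],(v-K[1,2])/K[1,1]]);s=d.copy()
    for _ in range(30): s=d/(1+k*(s@s))
    R=np.array(c["R"]);t=np.array(c["t"])
    return -R.T@t, R.T@np.array([s[0],s[1],1.])
def onz(c,u,v,z):
    o,d=pix2ray(c,u,v); return o+d*(z-o[2])/d[2]
def proj(c,X):
    K=np.array(c["intrinsics"]);p=np.array(c["R"])@np.array(X)+np.array(c["t"]);s=p[:2]/p[2]
    s=s*(1+c["k1"]*(s@s)); return K[0,0]*s[0]+K[0,2],K[1,1]*s[1]+K[1,2]
def snap(n,f,save=True):
    c=vision.camera(n); 
    if save: cv2.imwrite("pics/"+f,c["color"][:,:,::-1])
    return c
E
python3 - <<'E'
from h import *
import pickle
for n in("scene","top"):
    c=snap(n,n+"0.png");pickle.dump(c,open(n+".pkl","wb"))
    print(n,np.round(c["intrinsics"],1).tolist(),c["k1"],np.round(-np.array(c["R"]).T@c["t"],3))
s=r.read_state();print(s["ee_pos"],s["eef_rot"],s["ft_force"],s["width"],r.finger_overhang)
E
```

```text
pics
scene [[378.0, 0.0, 255.9], [0.0, 378.0, 189.8], [0.0, 0.0, 1.0]] -0.07069755714295359 [ 0.735 -0.367  0.838]
top [[441.8, 0.0, 252.3], [0.0, 441.8, 186.5], [0.0, 0.0, 1.0]] 0.020521320405240736 [0.357 0.12  1.184]
[ 0.24025427 -0.57661889  0.22985908] [ 9.80579371e-01  1.96121658e-01 -1.52629868e-04 -6.08099321e-04] [-0.85167     0.02802618  0.82615756] 0.08704039040039599 0.008
```

View pics/scene0.png

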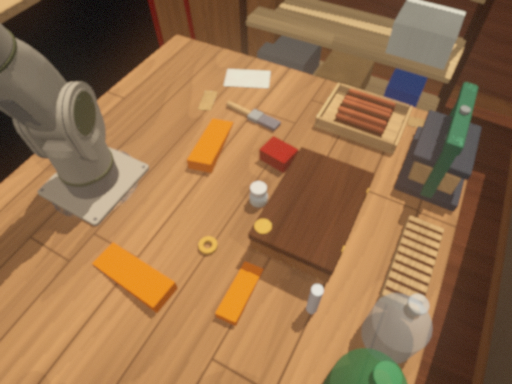

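View pics/top0.png

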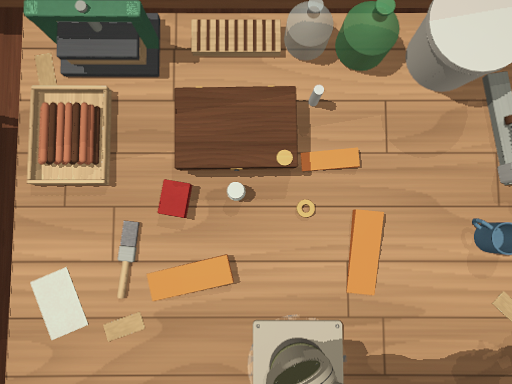

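The top view shows the chest at (235,128), the button at (285,157), the jar at (236,190), the ring at (306,208), the tube at (317,95) and the red box at (175,198). There are three orange wedges, at (330,160), (365,250) and (190,278). The first is the smallest and points at the button corner. I'll measure them and confirm with a crop.

```bash
python3 - <<'E'
from h import *
import pickle
T=pickle.load(open("top.pkl","rb"));S=pickle.load(open("scene.pkl","rb"))
for n,c in(("top",T),("scene",S)):
    hsv=cv2.cvtColor(c["color"],cv2.COLOR_RGB2HSV)
    m=cv2.inRange(hsv,(8,190,150),(20,255,255))
    for q in cv2.findContours(m,0,2)[0]:
        if cv2.contourArea(q)<150: continue
        b=cv2.boxPoints(cv2.minAreaRect(q));print(n,"orange",cv2.contourArea(q),b.round(0).tolist())
        print("  on z=.013:",[np.round(onz(c,*p,.013)[:2],3).tolist() for p in b])
        if n=="top": print("  poly",[(p[0].tolist(),np.round(onz(c,*p[0],0.0)[:2],3).tolist()) for p in cv2.approxPolyDP(q,3,True)])
    m=cv2.inRange(hsv,(20,100,140),(32,255,255))
    for q in cv2.findContours(m,0,2)[0]:
        if cv2.contourArea(q)<60: continue
        (u,v),rad=cv2.minEnclosingCircle(q);print(n,"brass",(u,v),rad,onz(c,u,v,.104).round(4),onz(c,u,v,.014).round(3))
hsv=cv2.cvtColor(T["color"],cv2.COLOR_RGB2HSV)
# chest lid corners by hand
for p in((175,87),(296,87),(298,167),(176,169)): print("lid",onz(T,*p,.1).round(3))
for nm,p,z in(("jar",(236,190),.06),("tubetop",(319,89),.11),("ring",(306,208),.014),("box",(175,198),.045)): print(nm,onz(T,*p,z).round(3))
im=T["color"][60:240,200:400,::-1];cv2.imwrite("pics/c1.png",cv2.resize(im,None,fx=4,fy=3.3333,interpolation=2) if 0 else cv2.resize(im,(660,594),interpolation=2))
E
```

```text
top brass (305.27777099609375, 207.94444274902344) 8.722506523132324 [ 0.4015 -0.0125  0.104 ] [ 0.405 -0.023  0.014]
top brass (284.29412841796875, 157.35293579101562) 7.82383918762207 [0.5265 0.0377 0.104 ] [0.541 0.031 0.014]
scene orange 1258.0 [[214.0, 315.0], [242.0, 259.0], [263.0, 269.0], [234.0, 325.0]]
  on z=.013: [[0.515, -0.168], [0.502, -0.018], [0.558, -0.019], [0.566, -0.166]]
scene orange 2454.5 [[92.0, 264.0], [113.0, 237.0], [178.0, 285.0], [157.0, 313.0]]
  on z=.013: [[0.188, -0.205], [0.181, -0.121], [0.404, -0.148], [0.401, -0.225]]
scene orange 1161.0 [[185.0, 165.0], [209.0, 113.0], [232.0, 123.0], [209.0, 175.0]]
  on z=.013: [[0.208, 0.165], [0.147, 0.387], [0.241, 0.378], [0.29, 0.163]]
scene brass (207.55262756347656, 244.13157653808594) 8.079092979431152 [ 0.4428 -0.062   0.104 ] [ 0.407 -0.025  0.014]
scene brass (263.0, 225.5) 8.139510154724121 [0.5285 0.038  0.104 ] [0.503 0.088 0.014]
lid [0.706 0.31  0.1  ]
lid [0.705 0.007 0.1  ]
lid [0.503 0.004 0.1  ]
lid [0.498 0.305 0.1  ]
jar [0.449 0.158 0.06 ]
tubetop [ 0.697 -0.049  0.11 ]
ring [ 0.405 -0.025  0.014]
box [0.43  0.316 0.045]
```

View pics/c1.png

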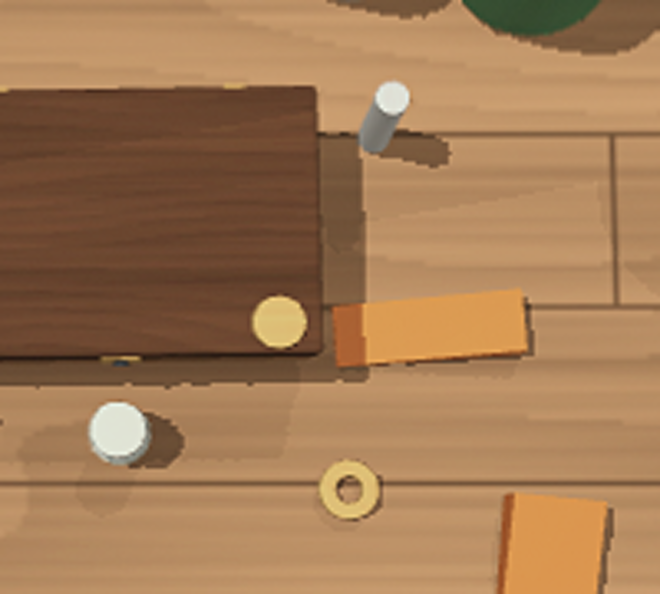

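The crop confirms the wedge at (330,160) is the smallest: about 150 x 50 mm, with its tip near the chest. The other two are over 200 mm long. Next I'll work out its exact axis.

```bash
python3 - <<'E'
from h import *
import pickle
from scipy.spatial.transform import Rotation as Ro
T=pickle.load(open("top.pkl","rb"))
f=lambda x,y,z:onz(T,200+(x+.5)/3.3-.5,60+(y+.5)/3.3-.5,z)[:2]
a,b=f(333,308,.003),f(338,367,.003);c,d=f(522,290,.026),f(528,355,.026)
tip=(a+b)/2;heel=(c+d)/2;print("tip",tip,"heel",heel,"len",np.linalg.norm(tip-heel),"w",np.linalg.norm(a-b),np.linalg.norm(c-d))
u=(tip-heel)/np.linalg.norm(tip-heel);foot=np.array([.5275,.038]);w=foot-tip
print("dir from +y deg (toward -x +)",np.degrees(np.arctan2(-u[0],u[1])),"foot along",w@u,"lateral",u[0]*w[1]-u[1]*w[0])
print("tube base",onz(T,200+375/3.3,60+148/3.3,0))
print(Ro.from_quat(r.read_state()["eef_rot"]).as_matrix().round(3))
E
```

```text
tip [ 0.52980648 -0.01574172] heel [ 0.53825926 -0.16502794] len 0.14952533134913465 w 0.048774103407196075 0.05273605313830037
dir from +y deg (toward -x +) 3.240701918857746 foot along 0.05378617123430148 lateral -0.0007352703368700749
tube base [ 0.68751224 -0.05155844  0.        ]
[[ 0.923  0.385 -0.001]
 [ 0.385 -0.923  0.001]
 [-0.    -0.001 -1.   ]]
```

Call:
drive_tool --series '[[[2,4.4,0],7],[[2,4.4,0],7],[[2,4.4,0],7],[[2,4.4,0],7],[[2,4.4,0],7],[[2,4.4,0],7],[[2,4.4,0],7],[[2,4.4,0],7],[[2,4.4,0],7],[[2,4.4,0],7]]' --hand 1 --newtons 20

```text
time: 1.35
ee_pos: [0.4406, -0.1354, 0.2304]
eef_rot: [0.689, 0.724, -0.0, -0.0]
ft_force: [0.3, -0.3, 0.0]
width: 0.0017
grip_force: 0.0
```

Call:
drive_tool --series '[[[1.45,2.9,0],0],[[1.45,2.9,-1],0],[[1.45,2.9,-2],0],[[1.45,2.9,-2],0],[[1.45,2.9,-2],0],[[1.45,2.8,-1.5],0],[[0,0,-1],0],[[0,0,0],0],[[0,0,0],0],[[0,0,0],0]]'

```text
time: 2.6
ee_pos: [0.5276, 0.0352, 0.1362]
eef_rot: [0.691, 0.723, 0.0, 0.001]
ft_force: [0.2, 0.7, 0.4]
width: 0.0004
grip_force: 0.0
```

Call:
drive_tool --series '[[[0,0.2,-0.5],0],[[0,0,-0.5],0],[[0,0,-0.5],0],[[0,0,-0.4],0],[[0,0,-0.2],0],[[0,0,-0.2],0],[[0,0,-0.2],0],[[0,0,-0.2],0],[[0,0,0],0],[[0,0,0],0]]'

```text
time: 3.85
ee_pos: [0.5277, 0.0381, 0.1087]
eef_rot: [0.691, 0.723, 0.0, 0.0]
ft_force: [0.8, -0.0, 2.8]
width: 0.0006
grip_force: 1.2
```

Call:
drive_tool --series '[[[0,0,-0.1],0],[[0,0,-0.1],0],[[0,0,-0.1],0],[[0,0,-0.1],0],[[0,0,0],0],[[0,0,0],0],[[0,0,0],0],[[0,0,0],0],[[0,0,0],0],[[0,0,0],0]]'

```text
time: 5.1
ee_pos: [0.5275, 0.0381, 0.1052]
eef_rot: [0.691, 0.723, 0.0, 0.0]
ft_force: [-3.9, -1.5, 11.5]
width: 0.0006
grip_force: 5.7
```

11.5 N at 7 mm of sink means the corner has bottomed, so the gap is about 7 mm. Now I'll release and go behind the heel.

Call:
drive_tool --series '[[[0,0,0.3],0],[[0,0,0.5],0],[[0,0,2],0],[[0,0,3],0],[[0,-3,1],0],[[0.2,-4.5,0],0],[[0.3,-4.5,0],0],[[0.4,-4.5,0],0],[[0.3,-4.5,0],0],[[0,-2.5,0],0]]'

```text
time: 6.35
ee_pos: [0.5388, -0.1997, 0.1721]
eef_rot: [0.692, 0.722, -0.0, -0.0]
ft_force: [0.3, -0.5, -0.0]
width: 0.0006
grip_force: 0.0
```

```bash
python3 - <<'E'
from h import *
s=r.read_state();print(s["time"],s["ee_pos"],s["ft_force"])
c=snap("scene","s1.png")
hsv=cv2.cvtColor(c["color"],cv2.COLOR_RGB2HSV)
m=cv2.inRange(hsv,(20,100,140),(32,255,255))
for q in cv2.findContours(m,0,2)[0]:
    if cv2.contourArea(q)>60:
        (u,v),_=cv2.minEnclosingCircle(q);print((u,v),onz(c,u,v,.104).round(4))
E
```

```text
6.35 [ 0.53882191 -0.19968785  0.1721338 ] [ 0.32092402 -0.4934209  -0.03748933]
(262.90625, 225.0) [0.5277 0.0391 0.104 ]
```

View pics/s1.png

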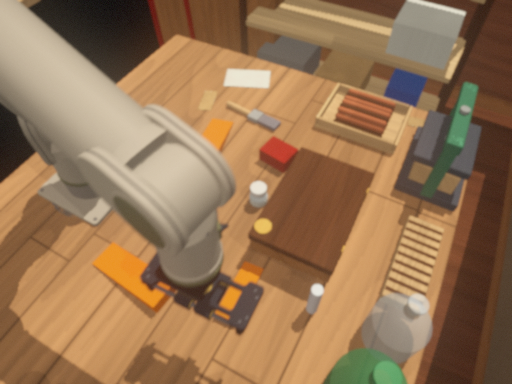

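The chest is back in place with the button at (263,225), and the jar, tube and box look undisturbed. Lowering the tool behind the heel.

Call:
drive_tool --series '[[[0,0,-3],0],[[0,0,-3],0],[[0,0,-3],0],[[0,0,-3],0],[[0,0,-2],0],[[0,0,-1.4],0],[[0,0,0],0],[[0,0.5,0],0],[[0,0.4,0],0],[[0,0,0],0]]'

```text
time: 7.65
ee_pos: [0.5398, -0.1874, 0.0192]
eef_rot: [0.69, 0.723, 0.0, 0.0]
ft_force: [0.1, -0.9, -0.4]
width: 0.0006
grip_force: 0.0
```

Call:
drive_tool --series '[[[0,0.6,0],0],[[0,0.6,0],0],[[0,0.6,0],0],[[-0.05,0.6,0],0],[[-0.05,0.6,0],0],[[-0.05,0.6,0],0],[[-0.05,0.6,0],0],[[-0.05,0.6,0],0],[[-0.05,0.6,0],0],[[0,0.3,0],0]]'

```text
time: 8.9
ee_pos: [0.5364, -0.1305, 0.0187]
eef_rot: [0.691, 0.723, 0.0, 0.0]
ft_force: [1.4, -2.1, 0.9]
width: 0.0006
grip_force: 1.0
```

```bash
python3 - <<'E'
from h import *
c=snap("top","t2.png",False)
im=c["color"][60:240,200:400,::-1];cv2.imwrite("pics/t2.png",cv2.resize(im,(660,594),interpolation=2))
E
```

```text
(no output)
```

View pics/t2.png

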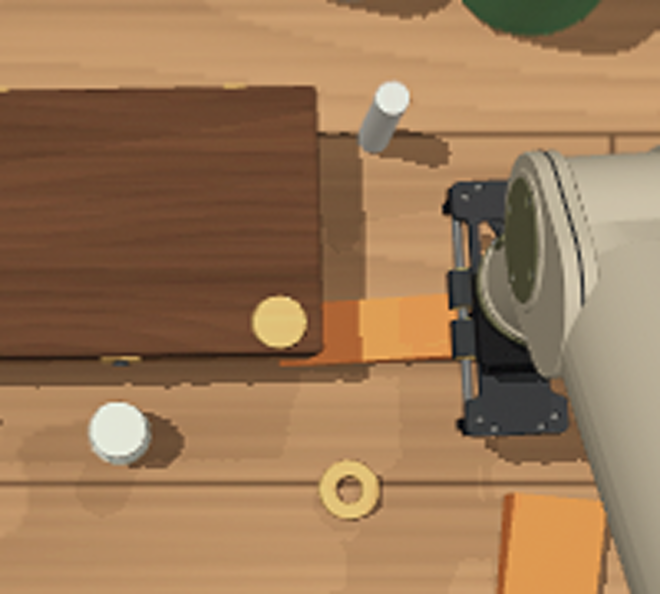

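The wedge is running straight under the corner, with its tip corner at about (280,365) in the crop. I'll continue slowly while watching the force.

Call:
drive_tool --series '[[[-0.02,0.2,0],0],[[-0.02,0.2,0],0],[[0,0.2,0],0],[[-0.02,0.2,0],0],[[0,0.2,0],0],[[-0.02,0.2,0],0],[[0,0.2,0],0],[[-0.02,0.1,0],0],[[0,0.1,0],0],[[0,0.1,0],0]]'

```text
time: 10.2
ee_pos: [0.5354, -0.1139, 0.0186]
eef_rot: [0.691, 0.723, 0.0, 0.0]
ft_force: [0.1, -1.7, 0.6]
width: 0.0004
grip_force: 0.8
```

Call:
drive_tool --series '[[[0,0.1,0],0],[[0,0.1,0],0],[[0,0.1,0],0],[[0,0.1,0],0],[[0,0,0],0],[[0,0,0],0],[[0,0,0],0],[[0,0,0],0],[[0,0,0],0],[[0,0,0],0]]'

```text
time: 11.45
ee_pos: [0.5354, -0.1099, 0.0186]
eef_rot: [0.691, 0.723, 0.0, 0.0]
ft_force: [-0.1, 0.5, 0.9]
width: 0.0007
grip_force: 0.0
```

Call:
drive_tool --series '[[[0,0.1,0],0],[[0,0.1,0],0],[[0,0.1,0],0],[[0,0.1,0],0],[[0,0.05,0],0],[[0,0.05,0],0],[[0,0.05,0],0],[[0,0.05,0],0],[[0,0.05,0],0],[[0,0.05,0],0]]'

```text
time: 12.7
ee_pos: [0.5354, -0.1029, 0.0186]
eef_rot: [0.691, 0.723, 0.0, 0.0]
ft_force: [0.4, -0.7, -0.3]
width: 0.0008
grip_force: 0.3
```

Call:
drive_tool --series '[[[0,0.05,0],0],[[0,0.05,0],0],[[0,0.05,0],0],[[0,0.05,0],0],[[0,0.05,0],0],[[0,0.05,0],0],[[0,0.05,0],0],[[0,0.05,0],0],[[0,0.05,0],0],[[0,0.05,0],0]]'

```text
time: 13.95
ee_pos: [0.5354, -0.0993, 0.0186]
eef_rot: [0.691, 0.723, -0.0, 0.001]
ft_force: [1.2, -8.1, -1.4]
width: 0.0005
grip_force: 3.9
```

At 8 N it is snug. Backing off straight and lifting clear.

Call:
drive_tool --series '[[[0,-0.5,0],0],[[0,-1.5,0],0],[[0,-3,0],0],[[0,-3,0],0],[[0,0,4],0],[[0,0,5],0],[[0,0,5],0],[[0,0,1.5],0],[[0,0,0],0],[[0,0,0],0]]'

```text
time: 15.2
ee_pos: [0.5345, -0.178, 0.1718]
eef_rot: [0.691, 0.723, -0.0, -0.001]
ft_force: [-1.0, 0.3, 0.2]
width: 0.0004
grip_force: 0.0
```

```bash
python3 - <<'E'
from h import *
s=r.read_state();print(s["ee_pos"],s["ft_force"])
for n in("scene","top"):
    c=snap(n,n+"3.png")
    hsv=cv2.cvtColor(c["color"],cv2.COLOR_RGB2HSV)
    m=cv2.inRange(hsv,(20,100,140),(32,255,255))
    for q in cv2.findContours(m,0,2)[0]:
        if cv2.contourArea(q)>60:
            (u,v),_=cv2.minEnclosingCircle(q);print(n,(u,v),onz(c,u,v,.104).round(4))
im=c["color"][60:240,200:400,::-1];cv2.imwrite("pics/t3.png",cv2.resize(im,(660,594),interpolation=2))
E
```

```text
[ 0.53451216 -0.17797869  0.17182353] [-0.96055418  0.28355638  0.21880133]
scene (263.0, 226.0) [0.5291 0.0368 0.104 ]
top (305.21875, 208.0) [ 0.4014 -0.0123  0.104 ]
top (284.2894592285156, 157.34210205078125) [0.5265 0.0377 0.104 ]
```

View pics/t3.png

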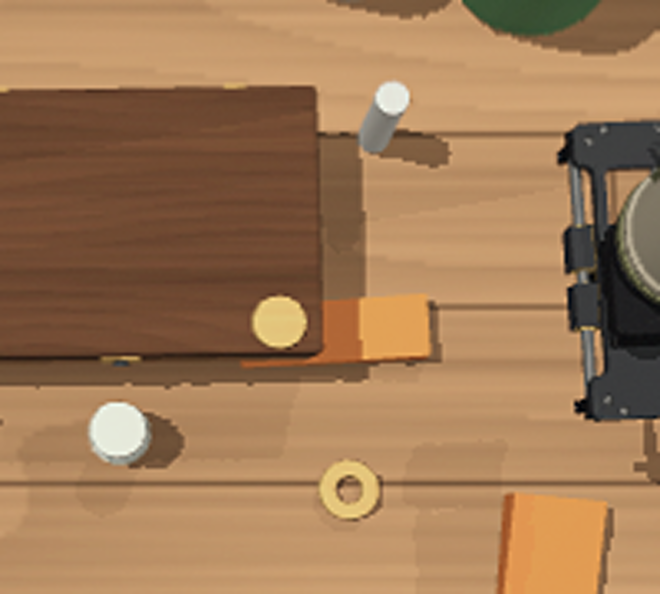

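The wedge sits under the corner with its heel edge at x≈430 in the crop, the button hasn't moved from (279,322), and the bystanders are in place. On to the final press.

Call:
drive_tool --series '[[[-0.1,4,0],0],[[-0.2,4.5,0],0],[[-0.2,4.5,0],0],[[-0.1,4.5,0],0],[[-0.1,4.1,0],0],[[0,0,-2],0],[[0,0,-2],0],[[0,0,-1],0],[[0,0,0],0],[[0,0,0],0]]'

```text
time: 16.55
ee_pos: [0.5288, 0.0381, 0.1241]
eef_rot: [0.691, 0.723, 0.0, 0.0]
ft_force: [0.7, 0.6, -0.1]
width: 0.0004
grip_force: 0.0
```

Call:
drive_tool --series '[[[0,0,-0.3],0],[[0,0,-0.3],0],[[0,0,-0.2],0],[[0,0,-0.1],0],[[0,0,-0.05],0],[[0,0,0],0],[[0,0,0],0],[[0,0,0],0],[[0,0,0],0],[[0,0,0],0]]'

```text
time: 17.8
ee_pos: [0.5284, 0.0381, 0.1141]
eef_rot: [0.691, 0.723, 0.0, 0.0]
ft_force: [1.0, 0.3, 0.3]
width: 0.0006
grip_force: 0.0
```

Call:
drive_tool --series '[[[0,0,-0.1],0],[[0,0,-0.05],0],[[0,0,-0.05],0],[[0,0,-0.05],0],[[0,0,0],0],[[0,0,0],0],[[0,0,0],0],[[0,0,0],0],[[0,0,0],0],[[0,0,0],0]]'

```text
time: 19.05
ee_pos: [0.5288, 0.0381, 0.1125]
eef_rot: [0.691, 0.723, 0.0, 0.0]
ft_force: [-3.0, -0.1, 8.2]
width: 0.0003
grip_force: 4.5
```

Call:
drive_tool --series '[[[0,0,-0.02],0],[[0,0,0],0],[[0,0,0],0],[[0,0,0],0],[[0,0,0],0],[[0,0,0],0],[[0,0,0],0],[[0,0,0],0],[[0,0,0],0],[[0,0,0],0]]'

```text
time: 20.3
ee_pos: [0.5288, 0.0381, 0.1124]
eef_rot: [0.691, 0.723, 0.0, 0.0]
ft_force: [-4.1, -1.4, 10.7]
width: 0.0005
grip_force: 5.5
```

```bash
python3 - <<'E'
from h import *
for _ in range(3): vision.camera("top"); s=r.read_state(); print(s["ee_pos"].round(4) if hasattr(s["ee_pos"],"round") else s["ee_pos"],s["ft_force"])
if s["ft_force"][2]>8.5: print(r.close_job())
E
```

```text
[0.5288 0.0381 0.1124] [-3.7881299  -1.44771085 11.06076727]
[0.5288 0.0381 0.1124] [-4.06441645 -0.46668334 10.66440641]
[0.5288 0.0381 0.1124] [-3.70291757 -0.12374891 11.05299353]
the job is handed in; nothing more can be done
None
```

The job is handed in at about 20.5 s, result not reported: the corner rocked down about 7 mm and came back, the wedge is snug under the steel foot (push peaked near 8 N, chest within 2 mm of its start), and the closed fingers are still holding about 11 N on the button with no give.

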